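# Switch the locked selector valve to the hose outlet

### The job

The selector knob on the white bench valve is parked between its two outlets. Pinch in its two spring tabs together to unlock it, turn the knob towards the outlet with the ribbed hose barb (not the one with the smooth blanking cap) until you feel its end stop, then let go so that both tabs spring back out and lock it there. Be gentle: never twist the knob against its lock, ram it into the stop or crush the tabs, and leave the glassware where it stands.

Things in the scene. Friction and masses are not known exactly. Their poses are not given: they have to be found in the camera images.
- valve: White valve housing 170 x 200 x 42 mm, fixed to the bench, origin on the knob axis at bench height; its x is the way the parked pointer points, z up. Inside, under the knob's disc, a hand-set stop ring stops the knob on either side anywhere from 0.88 to 1.39 rad from parked; not measured: find it by feel. Only within the last 0.06 rad before the stop can the tabs spring out into the end notch.
- knob_grip (a point): On the knob's vertical axis, 90 mm above the bench, mid-height of the tabs. x: the way the pointer points now (turns with the knob); y: to the left tab; z up. Knob: grey bar 62 mm long (x), 28 thick, top at 111 mm, on a disc of radius 40, top at 64 mm. At each flat side (+y, -y) a black ribbed upright tab, 26 mm wide, from 66 to 110 mm above the bench, outer faces 54 mm apart when out, 42 when in.
- pointer_tip (a point): Tip of the pointer, a small bar on the rim of the knob's disc, 55 mm from the knob axis along the knob's x, 64 mm above the bench.
- selector (a joint): Knob angle in rad, 0 = parked, positive anticlockwise from above. Locked at 0 (0.04 rad of play either way) unless both tabs are in. Turning load: return spring to 0 of 0.08 N m per rad plus 0.03 N m friction, plus any rubbing. At the stop the torque rises steeply: 0.3 N m above the turning load is a clear stop.
- tab_left (a joint): How far the left tab (at the knob's +y) is pushed in towards the axis: 0 = out (locking), 0.006 m = fully in. Spring: 4 N when out, 12 N fully in; its tooth leaves the notch from about 2.5 mm. Both tabs must be in together. Noisy reading.
- tab_right (a joint): The same for the right tab (at the knob's -y).
- paddle_left: The black plate of the left tab; its origin lies on the knob axis at bench height when the tab is out and moves with the tab. It breaks if pressed with more than 32 N; a grip of 15 to 20 N is right.
- paddle_right: The same for the right tab.
- tooth_left: Steel lock tooth of the left tab, hidden under the disc, 27 mm from the axis; origin as the paddle's. It bends if pushed with more than 20 N, against the lock or the end stop (about 1 N m on the knob if both teeth bear evenly, half that if one does).
- tooth_right: The same for the right tab.
- barb_top (a point): Top of the open outlet: a slim ribbed steel hose barb 36 mm tall, 22 mm across its foot, upright on the housing, top 78 mm above the bench. It stands 80 mm from the knob axis, 65 degrees to the left or to the right of the parked pointer.
- blank_top (a point): Top of the blanked outlet on the other side: a smooth squat steel cap 28 mm across and 20 mm tall, top 62 mm above the bench, also 80 mm from the knob axis.
- jar_mid (a point): Bystander: centre of a clear jar with a blue screw cap, 52 mm across, 85 mm tall, half-way up.
- reagent_mid (a point): Bystander: centre of an amber bottle 68 mm across, 170 mm tall, half-way up.
- beaker_mid (a point): Bystander: centre of a small glass beaker 54 mm across, 70 mm tall, half-way up.

How it is judged:
By the outcome, as a careful person would: the job done as asked, in the order asked, and still so for the second after the job is handed in, with the robot touching nothing.
It also fails if it takes over 64 s, if anything falls off the work surface, if the arm or the gripper's body presses on something with over 40 N, if the wrist force passes 120 N, or if a joint passes its speed limit or range.

### The arm

A 6-joint arm with a two-finger parallel gripper is mounted at the origin on the work surface. World frame = base frame: x ahead of the robot, y to its left, z up, the work surface at z = 0. Lengths are in m, angles in degrees, forces in N, time in s.
With the tool pointing down it reaches from about 0.35 to 0.725 m from the base axis. Payload 4.3 kg.
Tool frame: the origin (TCP) lies midway between the tips of the shut fingers; the grasp point (between the pads) lies 19 mm behind it; y points along the fingers, x is the direction in which the jaws open and shut, and the axes are right-handed (so a half turn about y gives the same grasp; the last joint's range is limited). The gripper opens to 85 mm and grips with 20 to 120 N. Pads are 22 mm wide; open, the fingers measure 114 mm over their backs; the gripper's body (76 mm by 85 mm) begins 54 mm behind the grasp point. The pads swing forward as they close: fully open they stand 13 mm farther back than shut.
Start: joints at [66.904, 21.618, 4.641, 73.018, 0, 83.68], TCP at [0.166, 0.551, 0.231] pointing down, gripper open.
Joint ranges: [-156.06, 156.06], [-48.1, 94.91], [-58.44, 69.94], [-101.28, 121.22], [-78.64, 73.56], [-180, 180]. Speed limits (degrees/s): [147.25, 147.25, 180, 180, 180, 180].

### API

Orientations are given as a 3x3 rotation matrix whose columns are the frame's x, y, z axes.
In Python, from station import ctrl, solve_ik, state, eyes, workorder, nets gives the robot as it stands. Calls block until the motion is done:
- ctrl.reach(position, orientation): joint-space move of the TCP to a pose.
- ctrl.servo_line(position, orientation=None, rate=0.15, threshold=None): straight line of the TCP; orientation=None keeps the orientation; rate is the mean speed in m/s. With threshold (N) it stops when the force on the tool has changed by that much, and returns True; else False.
- ctrl.movej(angles): joint-space move.
- ctrl.let_go() and ctrl.grasp(f_grip=None): open the fingers fully, or close them until they stop; f_grip is the grip in N (None keeps the last).
- ctrl.sleep(seconds).
- solve_ik(position, orientation): joint angles nearest the present ones, or None.
- state(): the state.
- eyes.snapshot(name): name is "scene" or "top" or "wrist"; returns a dict with "frame" (400x640x3 uint8, blue, green, red), "z_map" (400x640 float32, m along the optical axis (not along the pixel's ray), 0 where there is no reading), "K" (3x3 intrinsics, pixels), "T" (4x4, takes a point from camera to world coordinates). Camera axes: x right, y down, z forward; pixel columns grow to the right and rows downward; lengths in m; the calibration is good to about 2 mm. A picture is of the moment at which its call begins.
A pose or a line that the arm cannot do raises ctrl.MotionError and nothing moves.
- workorder.sign_off(): hands the job in, once; it reports no verdict.
Trained networks look in a picture, given as the dict that the camera call returned (one of the last four; its "shot" number tells which), for a name from the list of things; names that differ only in an ending like _2 or _b are one class to them, and where a whole thing is asked for, a point or a joint stands for the part that bears it (a point fixed in the world has none). Each returns a list of dicts, best first, with "score" (0 to 1); they miss things now and then, are a little off and sometimes report something else, mostly with a low value. They report only what shows in the picture. A call takes as long as a camera call.
- nets.trace(picture, label): "pixels" (400x640 bool, what is visible of it) and "centre" ([column, row] in pixels, amid what is visible of it).
The state is a dict: "time": time; "q": joint angles; "dq": joint speeds; "tau": joint torques, N m; "tcp_pos": TCP position; "orientation": TCP orientation; "ft_force": force on the tool from outside, world axes, zero at the start; "wrist_torque": the same for the moment, N m; "grip_width": opening from 0.0 (shut) to 1.0 (fully open).
Only numpy, scipy, OpenCV 4.12 (cv2) and the standard library are available. Lean on these libraries where they do the work, as an engineer would, in place of code of your own. Each camera call takes 0.05 s, during which the arm holds its last target. There are 200 camera calls.

## Working session

There is one attempt and no reset: what is moved stays moved. The work goes in short steps, each a Python script; the robot and the scene stay as the last script left them, time stands still between calls to the robot, and variables do not carry over. Pictures are saved under pics/ and viewed, about 8 in all and at most 12, crops included, and the job is handed in when it is done.

```bash
ls; mkdir -p pics
cat > h.py <<'E'
import numpy as np, cv2
from station import ctrl, solve_ik, state, eyes, workorder, nets
def world(p, pix):  # Nx2 (col,row) -> world by depth
    pix=np.atleast_2d(pix).astype(int); z=p["z_map"][pix[:,1],pix[:,0]]
    c=np.linalg.inv(p["K"])@np.c_[pix,np.ones(len(pix))].T*z
    w=(p["T"][:3,:3]@c).T+p["T"][:3,3]; return w[z>0]
def mask_world(p,m):
    r,c=np.nonzero(m); return world(p,np.c_[c,r])
def proj(p,X):
    T=np.linalg.inv(p["T"]); c=T[:3,:3]@np.asarray(X)+T[:3,3]; u=p["K"]@c; return u[:2]/u[2]
E
python3 - <<'E'
from h import *
for n in ("top","scene"):
    p=eyes.snapshot(n); cv2.imwrite(f"pics/{n}0.png",p["frame"])
    print(n,p["T"].round(3).tolist())
    for l in ("valve","knob_grip","pointer_tip","paddle_left","barb_top","blank_top","jar_mid","reagent_mid","beaker_mid"):
        for d in nets.trace(p,l)[:2]:
            w=mask_world(p,d["pixels"])
            print(l,round(d["score"],2),np.round(d["centre"]),d["pixels"].sum(), np.median(w,0).round(3) if len(w) else None, np.percentile(w[:,2],95).round(3) if len(w) else None)
print(state())
E
```

```text
pics
top [[-0.018, -0.995, 0.096, 0.521], [-1.0, 0.017, -0.016, 0.027], [0.014, -0.096, -0.995, 1.104], [0.0, 0.0, 0.0, 1.0]]
valve 0.82 [308. 209.] 4944 [0.59  0.038 0.043] 0.111
knob_grip 0.95 [311. 210.] 836 [0.591 0.035 0.068] 0.114
pointer_tip 0.72 [307. 204.] 831 [0.592 0.036 0.068] 0.114
paddle_left 0.4 [372. 247.] 421 [ 0.494 -0.116  0.015] 0.072
blank_top 0.55 [340. 205.] 70 [ 0.592 -0.042  0.063] 0.065
jar_mid 0.8 [240. 187.] 434 [0.651 0.209 0.084] 0.088
reagent_mid 0.72 [390. 187.] 774 [ 0.635 -0.153  0.118] 0.172
reagent_mid 0.59 [310. 210.] 818 [0.592 0.036 0.069] 0.114
beaker_mid 0.87 [371. 246.] 382 [ 0.493 -0.116  0.021] 0.072
scene [[-0.198, 0.678, -0.708, 1.068], [0.98, 0.123, -0.157, 0.126], [-0.02, -0.724, -0.689, 0.541], [0.0, 0.0, 0.0, 1.0]]
valve 0.92 [332. 220.] 7999 [0.62  0.048 0.043] 0.11
knob_grip 0.72 [330. 201.] 1525 [0.607 0.04  0.091] 0.112
knob_grip 0.54 [319. 185.] 72 [0.582 0.016 0.106] 0.111
pointer_tip 0.83 [331. 201.] 1570 [0.607 0.04  0.089] 0.112
paddle_left 0.71 [342. 196.] 197 [0.604 0.06  0.094] 0.111
barb_top 0.54 [358. 237.] 170 [0.655 0.
[... 319 characters left out ...]
58031e+00, 7.30187210e+01,
       1.58249359e-03, 8.36798701e+01]), 'dq': array([-0.04430935, -0.09681444,  0.12657741,  0.01752483,  0.06288072,
       -0.06200508]), 'tau': array([-5.91886442e-05, -4.63529062e+01,  2.70162553e+01,  1.10747389e-04,
        1.27638896e-04,  7.26378403e-06]), 'tcp_pos': array([0.16595099, 0.55057734, 0.23134165]), 'orientation': array([[ 2.88598189e-01,  1.76653753e-05, -9.57450304e-01],
       [ 9.57450298e-01,  1.11842258e-04,  2.88598189e-01],
       [ 1.12181599e-04, -9.99999994e-01,  1.53637541e-05]]), 'ft_force': array([0.57988846, 0.69160361, 0.50915103]), 'wrist_torque': array([-0.01089627,  0.01416602, -0.02868319]), 'grip_width': 1.0028387923556088}
```

Run:
```python
import cv2,numpy as np
a=cv2.imread("pics/top0.png")[150:270,230:410]; b=cv2.imread("pics/scene0.png")[130:280,240:440]
a=cv2.resize(a,None,fx=3,fy=3,interpolation=2); b=cv2.resize(b,None,fx=2.4,fy=2.4,interpolation=2)
c=np.zeros((720,800,3),np.uint8)
cv2.imwrite("pics/c0.png",cv2.resize(np.vstack([np.pad(a,((0,0),(0,0),(0,0))),cv2.resize(b,(540,405))]),(432,600)))
```

```text
(no output)
```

View pics/c0.png

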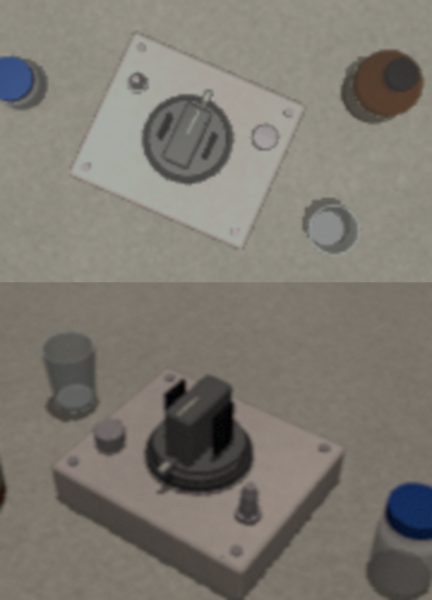

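The pictures show the ribbed barb (≈[137,80] in the top crop) left of the parked pointer (≈[208,97]). The smooth cap (≈[265,137]) is on the right, so the knob turns anticlockwise (+). Next I move above the knob for a close look.

```bash
cat >> h.py <<'E'
def R(th,s=1): # knob pointer angle th (rad); tool x = s*knob y, tool y down
    x=s*np.array([-np.sin(th),np.cos(th),0]); y=np.array([0,0,-1.]); return np.c_[x,y,np.cross(x,y)]
E
python3 - <<'E'
from h import *
th=np.radians(-24.6); c=np.array([0.594,0.0386])
for s in (1,-1):
    for d in (0,0.7,1.45):
        for z in (0.07,0.26):
            q=solve_ik([*c,z],R(th+d,s)); print(s,d,z,None if q is None else np.round(q,1))
E
```

```text
1 0 0.07 [-2.4 29.2 -8.2 52.6  0.  22.2]
1 0 0.26 [-2.4 23.9 12.2 78.4  0.  22.2]
1 0.7 0.07 [ -2.4  29.2  -8.2  52.6   0.  -17.9]
1 0.7 0.26 [ -2.4  23.9  12.2  78.4   0.  -17.9]
1 1.45 0.07 [ -2.4  29.2  -8.2  52.6   0.  -60.9]
1 1.45 0.26 [ -2.4  23.9  12.2  78.4   0.  -60.9]
-1 0 0.07 [  -2.4   29.2   -8.2   52.6    0.  -157.8]
-1 0 0.26 [  -2.4   23.9   12.2   78.4    0.  -157.8]
-1 0.7 0.07 [ -2.4  29.2  -8.2  52.6   0.  162.1]
-1 0.7 0.26 [ -2.4  23.9  12.2  78.4   0.  162.1]
-1 1.45 0.07 [ -2.4  29.2  -8.2  52.6   0.  119.1]
-1 1.45 0.26 [ -2.4  23.9  12.2  78.4   0.  119.1]
```

Run:
```python
from h import *
th=np.radians(-24.6); c=np.array([0.594,0.0386])
ctrl.reach([*c,0.24],R(th)); print(state()["time"],state()["tcp_pos"])
p=eyes.snapshot("wrist"); np.savez("w1.npz",f=p["frame"],z=p["z_map"],K=p["K"],T=p["T"])
f=p["frame"].copy(); print(p["T"].round(3).tolist())
for l in ("knob_grip","pointer_tip","paddle_left","paddle_right","barb_top","blank_top"):
    for d in nets.trace(p,l)[:2]:
        w=mask_world(p,d["pixels"]); print(l,round(d["score"],2),np.round(d["centre"]),d["pixels"].sum(),np.median(w,0).round(4) if len(w) else None)
k=np.array([-np.sin(th),np.cos(th)]); x=np.array([np.cos(th),np.sin(th)])
for X in ([*c,.111],[*(c+.055*x),.064],[*(c+.027*k),.11],[*(c-.027*k),.11],[*(c+.08*np.array([np.cos(th+1.1345),np.sin(th+1.1345)])),.078],[*(c+.08*np.array([np.cos(th-1.1345),np.sin(th-1.1345)])),.062]):
    cv2.drawMarker(f,tuple(int(v) for v in proj(p,X).round()),(0,0,255),0,12)
cv2.imwrite("pics/w1.png",f)
```

```text
3.375 [0.59386107 0.03959836 0.24002187]
[[0.415, 0.877, 0.241, 0.533], [0.91, -0.4, -0.109, 0.068], [0.001, 0.265, -0.964, 0.381], [0.0, 0.0, 0.0, 1.0]]
knob_grip 0.79 [317. 174.] 5587 [0.5872 0.0414 0.1007]
pointer_tip 0.63 [315. 172.] 5549 [0.5872 0.0413 0.102 ]
paddle_left 0.64 [345. 179.] 331 [0.6005 0.0613 0.1074]
paddle_right 0.56 [287. 176.] 348 [0.58   0.0184 0.107 ]
barb_top 0.81 [386. 204.] 425 [0.6488 0.0892 0.0554]
blank_top 0.65 [245. 201.] 684 [ 0.5908 -0.0389  0.06  ]
```

View pics/w1.png

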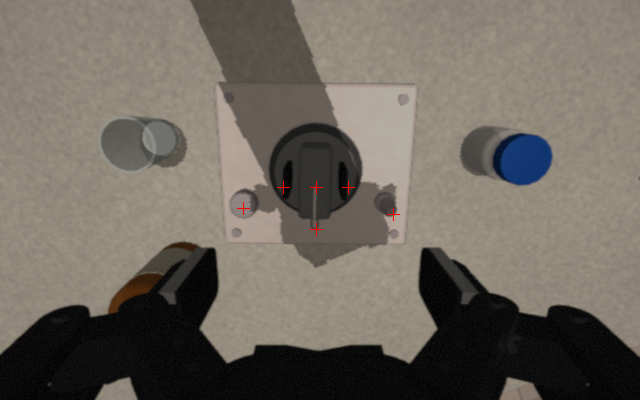

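The pointer marker sits about 5 mm too far forward and the angle looks right. I'll refine it with the top-face points of the bar, tabs and housing.

Run:
```python
from h import *
p=eyes.snapshot("wrist")
rr,cc=np.mgrid[0:400,0:640]; z=p["z_map"]
pix=np.c_[cc.ravel(),rr.ravel()]; pix=pix[z.ravel()>0]; W=world(p,pix)
near=np.hypot(W[:,0]-.59,W[:,1]-.039)
def rect(m,n):
    P=W[m]; r=cv2.minAreaRect(P[:,:2].astype(np.float32)*1000); print(n,len(P),np.round(P.mean(0),4),[np.round(v,1) for v in r]); return P
rect((near<.045)&(W[:,2]>.106)&(W[:,2]<.116),"bar+tabs")
rect((near<.15)&(abs(W[:,2]-.042)<.003),"housing")
rect((near<.05)&(abs(W[:,2]-.064)<.004),"disc")
for l in ("paddle_left","paddle_right","blank_top","barb_top"):
    d=nets.trace(p,l)[0]; P=mask_world(p,d["pixels"]); h=np.percentile(P[:,2],97); T=P[P[:,2]>h-.003]
    r=cv2.minAreaRect(T[:,:2].astype(np.float32)*1000); print(l,len(T),T.mean(0).round(4),[np.round(v,1) for v in r])
```

```text
bar+tabs 2686 [0.5908 0.0393 0.1091] [array([592.,  39.]), array([53.5, 61.9]), np.float64(64.1)]
housing 21978 [0.5837 0.044  0.0406] [array([591.9,  38.9]), array([197.1, 167.7]), np.float64(65.1)]
disc 2356 [0.5852 0.0419 0.0626] [array([592. ,  38.6]), array([79.4, 79.2]), np.float64(12.9)]
paddle_left 186 [0.6023 0.0607 0.1084] [array([602.4,  60.8]), array([ 5.1, 25.9]), np.float64(65.9)]
paddle_right 166 [0.5809 0.0172 0.1084] [array([581.4,  16.8]), array([ 4.3, 25.7]), np.float64(63.9)]
blank_top 511 [ 0.5917 -0.0407  0.0604] [array([591.8, -41.3]), array([26.1, 25.7]), np.float64(60.5)]
barb_top 71 [0.6522 0.0901 0.0764] [array([652.3,  90.2]), array([8.1, 8.5]), np.float64(2.6)]
```

```bash
cat >> h.py <<'E'
TH=np.radians(-25.0); C=np.array([0.592,0.0389])
def rep(t=""):
    s=state(); print(t,"t%.2f"%s["time"],s["tcp_pos"].round(4),"F",s["ft_force"].round(2),"M",s["wrist_torque"].round(3),"g%.3f"%s["grip_width"],"q6 %.2f"%s["q"][5]); return s
E
python3 - <<'E'
from h import *
ctrl.reach([*C,0.2],R(TH)); rep()
print(ctrl.servo_line([*C,0.070],R(TH),rate=0.08,threshold=6)); ctrl.sleep(.3); rep()
ctrl.grasp(20); rep("grasp"); ctrl.sleep(.4); s=rep()
k=R(TH)[:,0]; print("lateral along knob y",s["ft_force"]@k,"off",(s["tcp_pos"]-[*C,0.07])@k)
p=eyes.snapshot("wrist"); cv2.imwrite("pics/w2.png",p["frame"])
for l in ("tab_left","tab_right","paddle_left","paddle_right"):
    for d in nets.trace(p,l)[:1]:
        w=mask_world(p,d["pixels"]); print(l,d["score"],len(w),(np.median(w,0)-[*C,0])@k if len(w) else 0)
E
```

```text
t4.26 [0.5899 0.039  0.1985] F [-0.06  0.52 -0.53] M [0.007 0.031 0.011] g1.003 q6 22.63
False
 t6.33 [0.5921 0.0389 0.0702] F [ 0.57 -0.19 -0.74] M [ 0.061  0.003 -0.061] g1.001 q6 22.63
grasp t6.84 [0.5918 0.0375 0.0716] F [-4.64 -3.84  9.92] M [-0.75   0.92   0.009] g0.466 q6 22.63
 t7.24 [0.5918 0.0375 0.0715] F [-4.96 -4.45 10.24] M [-0.648  0.89  -0.025] g0.466 q6 22.63
lateral along knob y -6.1296104108983025 off -0.00131508906514322
tab_left 0.81 1591 0.016731949742700612
tab_right 0.59 1490 -0.017865156202025452
paddle_left 0.58 1619 0.01672608779368495
paddle_right 0.67 1550 -0.017901906486471525
```

View pics/w2.png

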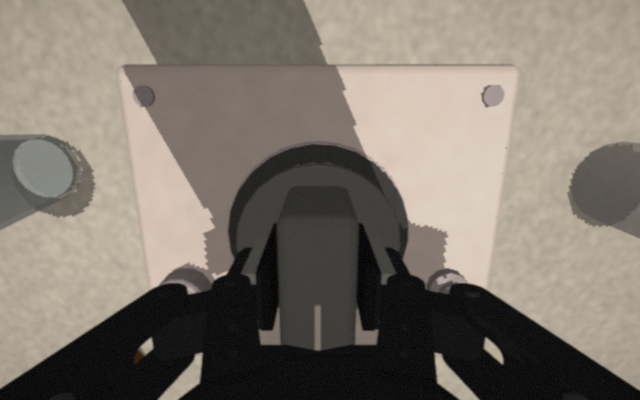

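Both tabs look in and the knob sits between the pads. The lateral and upward preload shows the target is about 1.3 mm off, so I relax the command onto the measured pose.

Run:
```python
from h import *
ctrl.servo_line([0.5918,0.0374,0.0718],R(TH),rate=0.02); ctrl.sleep(.3); s=rep()
q=s["q"].copy(); 
# small test rotation
base=[]
qc=np.array(solve_ik([0.5918,0.0374,0.0718],R(TH))); print(qc-q)
for i in range(1,6):
    qq=qc.copy(); qq[5]-=2*i; ctrl.movej(qq); rep(str(-2*i))
p=eyes.snapshot("wrist"); cv2.imwrite("pics/w3.png",p["frame"]); np.save("qc.npy",qc)
```

```text
t8.06 [0.5917 0.0374 0.0718] F [-2.07  0.61  2.07] M [-0.087  0.264 -0.05 ] g0.458 q6 22.49
[-0.00358115  0.00024278 -0.00191366 -0.01364313  0.00865566 -0.00181237]
-2 t8.31 [0.5917 0.0374 0.0718] F [-1.43  0.28  2.36] M [-0.109  0.318  0.026] g0.462 q6 20.52
-4 t8.56 [0.5917 0.0375 0.0718] F [-1.76 -0.13  1.86] M [-0.081  0.242  0.045] g0.459 q6 18.54
-6 t8.81 [0.5917 0.0375 0.0718] F [-2.39 -0.3   1.74] M [-0.033  0.341 -0.023] g0.460 q6 16.55
-8 t9.06 [0.5917 0.0374 0.0718] F [-2.13  0.28  3.76] M [-0.037  0.339  0.057] g0.455 q6 14.55
-10 t9.31 [0.5918 0.0374 0.0718] F [-1.91 -0.05  2.96] M [-0.072  0.432  0.069] g0.454 q6 12.56
```

View pics/w3.png

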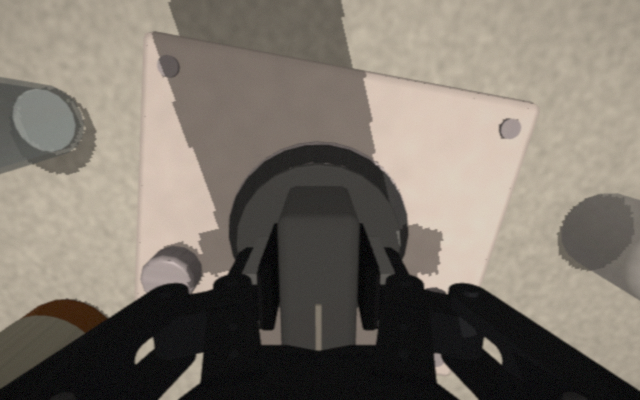

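The knob has turned with the gripper: it is still aligned with the pads and the housing has rotated about 10°. I'll continue towards the stop and feel the torque.

```bash
cat >> h.py <<'E'
def feel(n=6):
    M=[];F=[]
    for _ in range(n):
        s=state(); M.append(s["wrist_torque"][2]); F.append(s["ft_force"]); ctrl.sleep(0.02)
    return np.mean(M),np.mean(F,0),s
E
python3 - <<'E'
from h import *
qc=np.load("qc.npy"); a=10.; tr=[]; hit=False
while a<82 and not hit:
    a+= 3 if a<46 else 0.6
    qq=qc.copy(); qq[5]-=a; ctrl.movej(qq); m,F,s=feel(); tr.append((a,m))
    print("%.1f m%.3f F%s g%.3f lag%.2f t%.1f"%(a,m,F.round(1),s["grip_width"],s["q"][5]-qq[5],s["time"]))
    if len(tr)>4:
        b=np.median([v for _,v in tr[-8:-2]]) if a>49 else 0
        hit=abs(m-b)>0.22 or np.linalg.norm(F)>15
rep("end"); np.save("a.npy",a)
E
```

```text
13.0 m-0.006 F[-2.3  0.5  3.1] g0.458 lag0.08 t9.7
16.0 m0.005 F[-2.3  0.8  2.8] g0.459 lag0.08 t10.0
19.0 m0.010 F[-1.8  0.6  3.5] g0.456 lag0.08 t10.4
22.0 m0.008 F[-2.   1.1  3.5] g0.459 lag0.08 t10.7
25.0 m-0.009 F[-2.5  1.5  3.4] g0.459 lag0.08 t11.1
28.0 m-0.015 F[-2.4  1.7  3.7] g0.457 lag0.08 t11.4
31.0 m-0.029 F[-2.7  2.   3.5] g0.460 lag0.08 t11.8
34.0 m-0.024 F[-2.6  2.2  3.8] g0.459 lag0.08 t12.1
37.0 m-0.016 F[-2.6  2.7  3.5] g0.455 lag0.08 t12.5
40.0 m-0.048 F[-2.8  3.3  4.1] g0.461 lag0.08 t12.8
43.0 m-0.058 F[-2.5  3.8  3.8] g0.457 lag0.08 t13.2
46.0 m-0.058 F[-3.4  4.4  4. ] g0.459 lag0.11 t13.5
46.6 m-0.054 F[-2.4  3.8  3.6] g0.464 lag0.10 t13.9
47.2 m-0.036 F[-2.9  4.2  4.3] g0.461 lag0.10 t14.2
47.8 m-0.014 F[-2.6  4.2  4. ] g0.459 lag0.10 t14.6
48.4 m-0.017 F[-3.3  4.3  4.2] g0.456 lag0.10 t14.9
49.0 m-0.028 F[-2.8  3.9  4. ] g0.458 lag0.11 t15.3
49.6 m-0.037 F[-2.6  4.4  3.9] g0.458 lag0.11 t15.6
50.2 m-0.060 F[-2.8  4.4  4.3] g0.458 lag0.11 t16.0
50.8 m-0.054 F[-2.9  4.2  4. ] g0.460 lag0.11 t16.3
51.4 m-0.043 F[-2.9  4.3  4.1] g0.462 lag0.11 t16.7
52.0 m-0.039
[... 997 characters left out ...]
4.4  4.1] g0.458 lag0.11 t23.7
64.0 m-0.078 F[-3.   4.6  4.7] g0.461 lag0.11 t24.0
64.6 m-0.080 F[-2.9  4.3  4.3] g0.460 lag0.11 t24.4
65.2 m-0.070 F[-2.7  4.7  4.6] g0.460 lag0.11 t24.7
65.8 m-0.081 F[-2.9  4.5  4.3] g0.454 lag0.11 t25.1
66.4 m-0.077 F[-3.   4.7  4.1] g0.461 lag0.11 t25.4
67.0 m-0.043 F[-3.1  4.5  4.7] g0.459 lag0.11 t25.8
67.6 m-0.051 F[-2.7  4.6  4. ] g0.458 lag0.11 t26.1
68.2 m-0.083 F[-3.1  4.1  3.8] g0.461 lag0.11 t26.5
68.8 m-0.062 F[-2.9  4.7  4.1] g0.462 lag0.11 t26.8
69.4 m-0.270 F[-2.9  4.8  4.4] g0.459 lag0.14 t27.2
70.0 m-0.555 F[-2.9  4.9  4. ] g0.459 lag0.18 t27.5
end t27.56 [0.5917 0.0376 0.0718] F [-3.01  4.36  4.76] M [ 1.046  0.615 -0.553] g0.461 q6 -47.33
```

Clear stop at about 69°: +0.5 N m above the turning load. I ease off to a light bias and release.

Run:
```python
from h import *
qc=np.load("qc.npy"); qq=qc.copy(); qq[5]-=69.2; ctrl.movej(qq); print(feel()[0])
ctrl.let_go(); ctrl.sleep(.3); rep("open")
th=TH+np.radians(69.2)
P=state()["tcp_pos"]; print(ctrl.servo_line([P[0],P[1],0.24],R(th),rate=0.1)); ctrl.sleep(.3); rep()
p=eyes.snapshot("wrist"); cv2.imwrite("pics/w4.png",p["frame"])
rr,cc=np.mgrid[0:400,0:640]; W=world(p,np.c_[cc.ravel(),rr.ravel()])
near=np.hypot(*(W[:,:2]-C).T)
P=W[(near<.045)&(W[:,2]>.106)&(W[:,2]<.116)]
r=cv2.minAreaRect(P[:,:2].astype(np.float32)*1000); print("bar+tabs",r)
k=R(th)[:,0][:2]
for l in ("paddle_left","paddle_right"):
    d=nets.trace(p,l)[0]; A=mask_world(p,d["pixels"]); T=A[A[:,2]>.105]; y=(T[:,:2]-C)@k
    print(l,d["score"],len(T),np.percentile(y,[5,50,95]).round(4))
```

```text
-0.23161771828554042
open t28.73 [0.5918 0.0374 0.0719] F [ 0.71 -1.14  0.37] M [ 0.012  0.047 -0.003] g1.002 q6 -46.71
False
 t30.87 [0.5918 0.0374 0.2398] F [ 0.09 -0.43  0.65] M [-0.017 -0.023 -0.003] g1.002 q6 -46.71
bar+tabs ((591.5441284179688, 38.48473358154297), (61.702850341796875, 54.00569152832031), 39.129417419433594)
paddle_left 0.83 173 [0.0218 0.024  0.0263]
paddle_right 0.84 186 [-0.0268 -0.0242 -0.0216]
```

View pics/w4.png

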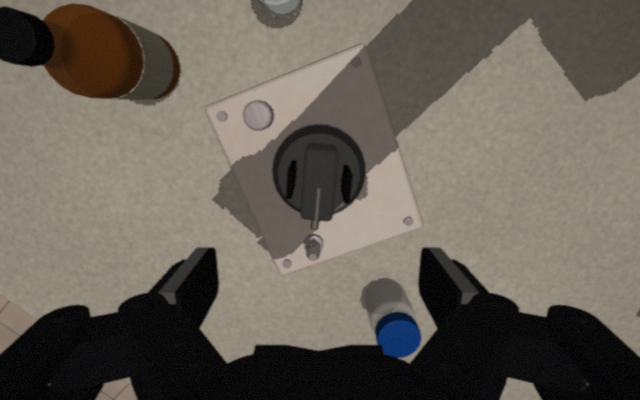

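The bar reads about 64–65° from parked with both tabs fully out (54.0 mm across). I'll check that it holds still, and measure its angle in the same way in the top view and the wrist view.

Run:
```python
from h import *
def ang(T,C0):
    d=T[0]-T[1]; return np.degrees(np.arctan2(d[1],d[0]))-90
for i in range(3):
    p=eyes.snapshot("wrist"); T=[]
    for l in ("paddle_left","paddle_right"):
        A=mask_world(p,nets.trace(p,l)[0]["pixels"]); A=A[A[:,2]>.105]; r=cv2.minAreaRect(A[:,:2].astype(np.float32)*1000); T.append(A[:,:2].mean(0)); print(l,len(A),np.round(r[1],1),round(r[2],1))
    rr,cc=np.mgrid[0:400,0:640]; W=world(p,np.c_[cc.ravel(),rr.ravel()]); near=np.hypot(*(W[:,:2]-C).T)
    P=W[(near<.045)&(W[:,2]>.106)&(W[:,2]<.116)]; r=cv2.minAreaRect(P[:,:2].astype(np.float32)*1000)
    print("pair angle",ang(T,C).round(2),"sep",np.linalg.norm(T[0]-T[1]).round(4),"rect",np.round(r[1],1),round(r[2],2)); ctrl.sleep(.7)
# parked reference from the saved wrist view
z=np.load("w1.npz"); p=dict(z_map=z["z"],K=z["K"],T=z["T"]); W=world(p,np.c_[cc.ravel(),rr.ravel()]); near=np.hypot(*(W[:,:2]-C).T)
P=W[(near<.045)&(W[:,2]>.106)&(W[:,2]<.116)]; r=cv2.minAreaRect(P[:,:2].astype(np.float32)*1000); print("parked rect",np.round(r[1],1),r[2])
print("parked pair",ang([np.array([.6023,.0607]),np.array([.5809,.0172])],0), "sep",np.hypot(.0214,.0435))
p=eyes.snapshot("top")
for l in ("jar_mid","reagent_mid","beaker_mid"):
    d=nets.trace(p,l)[0]; print(l,d["centre"])
rep()
```

```text
paddle_left 186 [26.3  5. ] 39.1
paddle_right 178 [25.2  5. ] 39.0
pair angle 38.58 sep 0.0486 rect [61.6 54. ] 40.89
paddle_left 184 [25.1  5.1] 39.1
paddle_right 171 [25.5  4.8] 39.3
pair angle 39.81 sep 0.0485 rect [61.5 54.3] 40.38
paddle_left 183 [25.1  5. ] 39.2
paddle_right 185 [25.7  5.1] 42.0
pair angle 39.8 sep 0.0486 rect [61.8 54.1] 40.42
parked rect [53.7 60.8] 63.87786865234375
parked pair -26.195065123726515 sep 0.048478964510393574
jar_mid [234.7, 184.7]
reagent_mid [389.7, 187.8]
beaker_mid [371.4, 247.8]
 t33.77 [0.5918 0.0374 0.24  ] F [ 0.09  0.11 -0.66] M [0.011 0.016 0.008] g1.005 q6 -46.71
```

Run:
```python
from h import *
a=cv2.imread("pics/top0.png"); p=eyes.snapshot("top"); b=p["frame"]
for f in (a,b):
    h=cv2.cvtColor(f,cv2.COLOR_BGR2HSV); m=cv2.inRange(h,(100,120,40),(130,255,255)); m[:, :180]=0; m[:,300:]=0
    r,c=np.nonzero(m); print("blue cap",len(r),c.mean(),r.mean())
cv2.imwrite("pics/j.png",np.hstack([cv2.resize(x[140:280,190:420],None,fx=1.7,fy=1.7,interpolation=2) for x in (a,b)]))
```

```text
blue cap 254 233.6259842519685 183.0
blue cap 259 233.64864864864865 183.0810810810811
```

View pics/j.png

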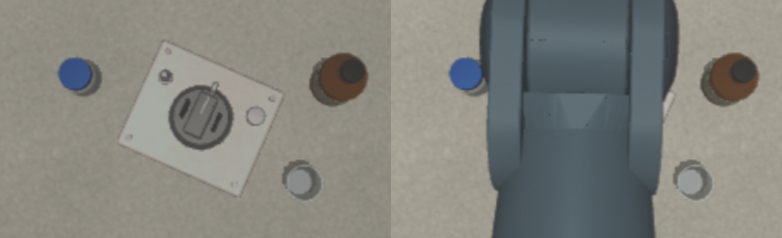

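The jar hasn't moved: its cap centroid is identical, and only the arm's occlusion shifted the network's centre. The bottle and beaker are unchanged too. Handing in.

```bash
python3 -c "
from h import *
rep(); workorder.sign_off()"
```

```text
t33.82 [0.5918 0.0374 0.24  ] F [ 0.09 -0.58 -0.01] M [ 0.032 -0.003 -0.058] g1.003 q6 -46.71
the job is handed in; nothing more can be done
```

The knob is turned to the ribbed barb outlet and locked there with both tabs out. I handed the job in at about 34 s.

**What I did:** I pinched both tabs with a 20 N grip and re-centred the gripper by about 1.3 mm to take the side load off. I then turned the knob anticlockwise in small steps. The stop came at about 69° (1.20 rad), where the torque rose from about 0.07 to 0.55 N m. I eased off to about 0.23 N m, opened the gripper and withdrew upwards.

**Last checks:**
- **Tabs:** both are fully out, 48.6 mm between the centres of their top faces against 48.5 mm when parked.
- **Knob angle:** the knob held still over about 2 s, at roughly 66° (65–67°) from parked.
- **Glassware:** the jar, bottle and beaker have not moved. The network's centre for the jar shifted, but only because the arm hid part of it; the blue cap itself is in the same place.
- **Robot:** the gripper is open and clear of everything.

**Disagreement:** the knob rests about 3° (0.056 rad) short of where I felt the stop. That fits the return spring drawing it back to the edge of the end notch, but it is close to the 0.06 rad limit. I judged it locked from the tabs being out and the knob holding still, and did not push on it to test the lock.

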